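# Roll a rolling-pin barrel into the boring station with a push stick

## Robot

A 7-joint arm with a two-finger parallel gripper is mounted at the origin on the work surface. World frame = base frame: x ahead of the robot, y to its left, z up, the work surface at z = 0. Lengths are in m, angles in rad, forces in N, time in s.
With the tool pointing down it reaches from about 0.425 to 0.925 m from the base axis. Payload 6.8 kg.
Tool frame: the origin (TCP) lies midway between the tips of the shut fingers; the grasp point (between the pads) lies 19 mm behind it; z points along the fingers, y is the direction in which the jaws open and shut (so a half turn about z gives the same grasp; the last joint's range is limited). The gripper opens to 85 mm and grips with 20 to 120 N. Pads are 22 mm wide; open, the fingers measure 114 mm over their backs; the gripper's body (76 mm by 85 mm) begins 54 mm behind the grasp point. The pads swing forward as they close: fully open they stand 13 mm farther back than shut.
Start: joints at [1.111, 0.477, 0.022, 1.555, -0.011, 1.109, -0.083], TCP at [0.233, -0.634, 0.231] pointing down, gripper open.
Joint ranges: [-2.96, 2.96], [-0.34, 2.1], [-1.41, 1.46], [0.24, 2.44], [-1.37, 4.51], [0.17, 1.92], [-2.96, 2.96]. Speed limits (rad/s): [2.39, 2.39, 3.14, 3.14, 3.14, 3.14, 3.14].

## Interface

Orientations are given as a rotation vector (axis times angle).
In Python, from bench import r, imaging gives the robot as it stands.
- The arm moves only by the tool jog_arm, never from a script. Its argument "rows" is a list of rows, each an object with "delta_rot": the turn, a rotation vector about the tool's x, y, z in degrees, a list of three; "xyz": the shift along the tool's x, y, z in cm, a list of three; "fingers": the closure, from 0 (fully open) to 1 (shut). A call has exactly 5 rows; each row is the pose to reach, as a shift and turn from the pose measured when the call began, along the tool's axes at that moment; what a row does not reach only later rows make up. A row lasts 1/12 s, in which the tool goes at most 41.7 mm and 7.16 degrees, less where a joint would pass 70% of its speed; a pose out of reach is approached as far as the arm can. A call with a gripper value outside its range is refused whole. The fingers move at their own pace and stop on an object; "grip_force" is the grip in N (left out, the last holds). Time passes only in rows, so rows that repeat a pose let the fingers close, or fill a call up. It gives the time, the measured TCP pose, the force and the opening at its end, in the units of the state.
- r.get_obs(): the state, without advancing time (a new reading comes with each control period).
- imaging.grab_frame(name): name is "side" or "top" or "wrist"; returns the picture (420x560x3 uint8, blue, green, red); there is no depth.
- imaging.camera_info(name): a dict with "camera_matrix" (3x3 intrinsics, pixels), "xyz" and "attitude" of the camera in the world. Camera axes: x right, y down, z forward; pixel columns grow to the right and rows downward; lengths in m; the calibration is good to about 2 mm. A picture is of the moment at which its call begins: read the wrist's pose just before it. camera_info takes no time and is no camera call; for the wrist camera it gives the pose at the moment of the call.
- r.hand_in(): hands the job in, once; it reports no verdict.
Trained networks look in the newest picture that a camera, given by its name, has taken for a name from the list of things; names that differ only in an ending like _2 or _b are one class to them, and where a whole thing is asked for, a point or a joint stands for the part that bears it (a point fixed in the world has none). Each returns a list of dicts, best first, with "conf" (0 to 1); they miss things now and then, are a little off and sometimes report something else, mostly with a low value. They report only what shows in the picture. A call takes as long as a camera call. They do not tell look-alikes from the thing itself.
- imaging.find_in(camera, query): "position" ([column, row] in pixels, amid what is visible of it).
- imaging.cut_out(camera, query): "region" (420x560 bool, what is visible of it) and "position" ([column, row] in pixels, amid what is visible of it).
- imaging.tip_of(camera, query): "position" ([column, row] in pixels: a listed point, or the origin of a listed thing).
The state is a dict: "clock": time; "joints": joint angles; "qvel": joint speeds; "tau": joint torques, N m; "tcp_pos": TCP position; "orientation": TCP orientation; "contact_force": force on the tool from outside, world axes, zero at the start; "moment": the same for the moment, N m; "grip_width": finger opening in m.
Only numpy, scipy, OpenCV 4.12 (cv2) and the standard library are available. Lean on these libraries where they do the work, as an engineer would, in place of code of your own. Each camera call takes 0.05 s, during which the arm holds its last target.

## Task

Load the boring station: pick up the push stick and, with its red-faced head, gently roll the walnut rolling-pin barrel along the cork-topped rails until it drops into the V-saddle in line with the drill. Keep the gripper and arm off the barrel, and don't lift it or let it shoot away. Then set the push stick back down upright, flat on the bench, and leave everything else where it lies.

Things in the scene. Friction and masses are not known exactly. Their poses are not given: they have to be found in the camera images.
- station: boring station, fixed: plywood base 18 mm thick, two level rails, a steel V-saddle at their end, a drill beside it. Origin on the bench (z = 0) below the saddle's middle; +y is the feed direction, along the rails to the saddle; +x points along a loaded barrel's axis to the drill. The base spans y -320 to +90 mm, x -135 to +135 mm (to +355 at the drill). Place and yaw vary
- saddle (a point): centre of a barrel lying properly in the V-saddle, 81 mm above the bench; axes as the station's. The V's entry flank falls 25 degrees from the rails' end, its back flank rises 50 degrees to about 90 mm above the bench: a barrel rolled past the rails' end drops 4 mm into it and stays. A steel thrust plate 117 mm to -x is 98 mm high; a parked clamp with a red grip, at +y 50 to 165 mm, is 143 mm high
- load_end (a point): loading end of the rails, midway between them, on top of the rails: 60 mm above the bench, 300 mm before the saddle. Rails: cork-topped, 22 mm wide, 60 mm to either side (x), ending 14 mm before the saddle; open between. Fences along them, inner faces 108 mm to either side, are 72 mm high; two black roll-back stops here, 97 mm to either side, 14 mm wide, are 78 mm high
- drill (a point): tip of the drill bit, 124 mm from the saddle point along the station's +x, 81 mm above the bench; the green drill unit reaches from here to x = +355 mm, 152 mm high at most, within 95 mm to either side
- barrel: walnut (dark) rolling-pin barrel: cylinder, diameter 50 mm, length 200 mm, about 0.26 kg, pale ring near each end. Origin at its centre, x axis along its length. It lies across the rails, centre 85 mm above the bench, 110 to 230 mm short of the saddle, square within 2 degrees. It rolls with slight resistance: it stays where it is left; pushed slowly, it runs at most a few cm ahead of the head
- push_stick: push stick, honey-coloured plywood with a red-faced cross head, about 0.18 kg, upright on its flat underside on the bench. Origin on the underside below the grip; x along the handle to the head, z up. Handle: board on edge, 18 mm wide, 40 mm high, x -150 to +108 mm. Head: cross board 12 mm thick, 130 mm wide (y), 45 mm high from the underside up, red pushing face at x = +120 mm
- stick_grip (a point): point to grip the push stick: mid-height of the handle, 20 mm above its underside, close to its balance point
- stick_face (a point): middle of the push stick's red pushing face: 120 mm ahead of the grip point, 22.5 mm above the underside
- crate: low plywood crate, 240 x 150 x 55 mm, fixed, holding two finished pale barrels; origin under its centre
- done_a: finished pale maple barrel, 50 x 200 mm, lying in the crate; leave it. Origin at its centre
- done_b: second finished pale maple barrel in the crate; leave it. Origin at its centre
- wax_tin: yellow wax tin with brass lid, diameter 93 mm, 48 mm high; leave it. Origin under its centre
- bowl: small turned bowl, diameter 120 mm, 50 mm high; leave it. Origin under its centre
- gouge: turning gouge, ash handle, 410 mm long, 34 mm high, lying on the bench; leave it. Origin under it, 220 mm from the handle's butt, x axis towards the steel
- mallet: turned wooden mallet standing on its head, diameter 92 mm, 245 mm high; leave it. Origin under its centre
- calipers: steel outside calipers lying flat, 150 x 90 mm, 6 mm high; leave them. Origin at the pivot, x axis towards the points
- dust_brush: bench brush lying flat; leave it. Origin under its middle
There are look-alikes about, which are no part of the job. Leave any purple look-alike of the barrel alone.

How it is judged:
On the way, in this order (a step that is already met when the one before it is completed fails the run):
1. the push stick pushes the barrel while it is still on the rails, at least 60 mm short of the saddle (contact force between push_stick and barrel above 0.05 N and y of barrel in the frame of saddle below -0.06 m).
2. the barrel lies in the V-saddle (y of barrel in the frame of saddle between -0.004 and 0.004 m and z of barrel in the frame of saddle between -0.004 and 0.004 m and x of barrel in the frame of saddle between -0.014 and 0.014 m and angle between the x axis of barrel and the x axis of station, either way round below 0.05 rad), for 0.2 s.
At the end, for the whole second after the job is handed in: Barrel at rest in the V-saddle: centre within 4 mm of the saddle point along the feed direction and in height, 14 mm along its axis, square within 0.05 rad. Push stick at rest upright, flat on the bench (underside within 12 mm of it, tilt under 0.12 rad) (all of step 2 and linear speed of each of barrel, push_stick below 0.02 m/s and height (world z) of push_stick below 0.012 m and angle between push_stick's own z axis and vertical below 0.12 rad); the robot touches nothing.
It fails at once if the gripper or arm touches the walnut barrel (contact force between any of the fingers, the arm and barrel above 0.5 N).
It fails at once if the barrel shoots away: faster than 0.4 m/s (linear speed of barrel above 0.4 m/s).
It fails at once if the barrel is lifted more than 20 mm off the rails (height (world z) of barrel above 0.105 m).
It fails at once if another loose thing on the bench is moved more than 30 mm (distance of any of bowl, wax_tin, gouge, mallet, calipers, done_a, done_b, dust_brush from where it was at the start of the episode above 0.03 m).
It also fails if it takes over 56 s, if anything falls off the work surface, if the arm or the gripper's body presses on something with over 40 N, if the wrist force passes 120 N, or if a joint passes its speed limit or range.

## Working session

There is one attempt and no reset: what is moved stays moved. The work goes in short steps, Python scripts to look and compute and a tool call to move; the robot and the scene stay as the last step left them, time stands still between calls to the robot, and variables do not carry over. Pictures are saved under pics/ and viewed, and the job is handed in when it is done.

Besides the shell and the picture viewer there is one more tool, called after "Emit:" as name(argument=value, ...), one argument or row to a line, values as JSON. jog_arm: Moves the arm, as the interface text tells. Its arguments: {"type":"object","properties":{"rows":{"type":"array","items":{"type":"object","properties":{"delta_rot":{"type":"array","items":{"type":"number"}},"xyz":{"type":"array","items":{"type":"number"}},"fingers":{"type":"number"}}}},"grip_force":{"type":"number"}},"required":["rows"]}

```bash
ls; mkdir -p pics; python3 - <<'E'
from bench import r, imaging
import cv2
print(r.get_obs())
for n in ["side","top","wrist"]:
    i=imaging.camera_info(n); print(n,i)
    cv2.imwrite(f"pics/{n}0.png",imaging.grab_frame(n))
print(r.get_obs()['clock'])
E
```

```text
pics
{'clock': 0.0, 'joints': array([ 1.11091033,  0.47784407,  0.02233573,  1.55645261, -0.01147208,
        1.10927876, -0.083103  ]), 'qvel': array([-0.0001201 , -0.0014424 , -0.00020279, -0.00027422,  0.00084898,
       -0.00088065,  0.00144288]), 'tau': array([ 3.73320800e-04, -5.96448433e+01,  1.60819743e+00, -2.81192154e+01,
        1.25901477e-02,  9.37007018e-03, -3.50385824e-05]), 'tcp_pos': array([ 0.23236614, -0.63311671,  0.23029567]), 'orientation': array([-3.09134746e+00, -5.49479368e-01,  7.58536217e-04]), 'contact_force': array([ 0.15682583, -0.30533456,  0.33108765]), 'moment': array([ 0.06570108,  0.01781008, -0.00049136]), 'grip_width': 0.08540421014309824}
side {'camera_matrix': array([[460.37236467,   0.        , 278.53322327],
       [  0.        , 460.37236467, 205.97738668],
       [  0.        ,   0.        ,   1.        ]]), 'xyz': array([0.03694727, 1.21162033, 1.16317466]), 'attitude': array([-0.4690407 ,  2.66927397, -1.23540132])}
top {'camera_matrix': array([[444.12157274,   0.        , 275.15695272],
       [  0.        , 444.12157274, 211.56138251],
       [  0.        ,   0.        ,   1.        ]]), 'xyz': array([ 0.24151367, -0.01447735,  1.47151774]), 'attitude': array([-2.09532738,  2.13895628, -0.19942184])}
wrist {'camera_matrix': array([[302.63851553,   0.        , 280.74167032],
       [  0.        , 302.63851553, 206.86277654],
       [  0.        ,   0.        ,   1.        ]]), 'xyz': array([ 0.29771926, -0.61000892,  0.37475571]), 'attitude': array([ 2.38413362, -1.664405  , -0.23255278])}
0.15
```

View pics/top0.png

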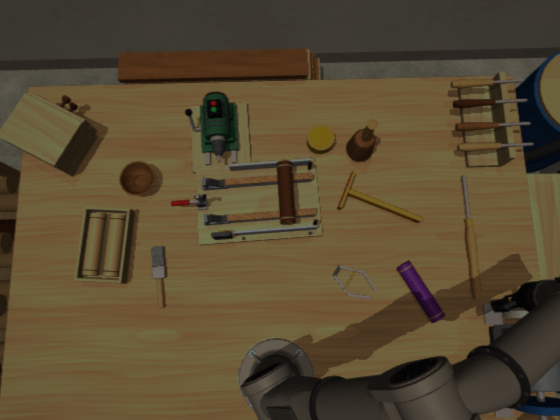

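View pics/side0.png

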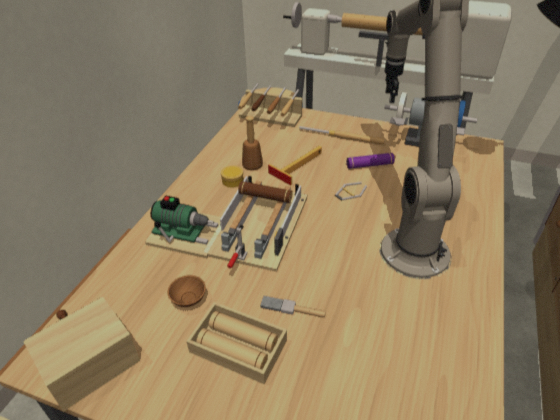

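View pics/wrist0.png

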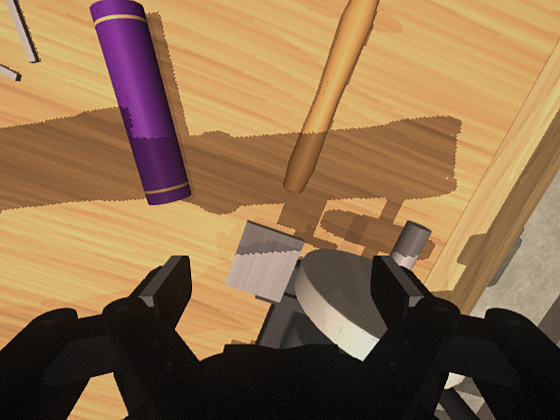

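```bash
cat > h.py <<'E'
from bench import r, imaging
import numpy as np, cv2
from scipy.spatial.transform import Rotation as R
def ray(n,uv,z,info=None):
    i=info or imaging.camera_info(n)
    d=R.from_rotvec(i['attitude']).as_matrix()@np.linalg.inv(i['camera_matrix'])@np.array([uv[0],uv[1],1.])
    return i['xyz']+d*(z-i['xyz'][2])/d[2]
def proj(n,P,info=None):
    i=info or imaging.camera_info(n)
    p=R.from_rotvec(i['attitude']).as_matrix().T@(np.array(P)-i['xyz']); p=i['camera_matrix']@p
    return p[:2]/p[2]
E
python3 - <<'E'
from h import *
for n in ["top","side"]:
    im=imaging.grab_frame(n)
    for q,z in [("stick_grip",.02),("stick_face",.0225),("push_stick",0),("saddle",.081),("load_end",.06),("drill",.081),("barrel",.085),("station",0)]:
        for d in imaging.tip_of(n,q)[:2]:
            print(n,q,round(d['conf'],2),np.round(d['position'],1),np.round(ray(n,d['position'],z),3))
    if n=="top":
        for q in["barrel","push_stick"]:
            for d in imaging.cut_out(n,q)[:3]:
                m=d['region'].astype(np.uint8); print(q,d['conf'],d['position'],m.sum(),cv2.minAreaRect(cv2.findNonZero(m)))
        cv2.imwrite("pics/topz.png",cv2.resize(im[130:270,180:440],(780,420),interpolation=cv2.INTER_CUBIC))
    else: cv2.imwrite("pics/sidez.png",cv2.resize(im[130:280,140:340],(800,600),interpolation=cv2.INTER_CUBIC))
E
```

```text
top stick_grip 0.97 [379.6 202.5] [ 0.549 -0.358  0.02 ]
top stick_grip 0.38 [283.2 194.4] [ 0.584 -0.037  0.02 ]
top stick_face 0.73 [342.5 189.1] [ 0.597 -0.236  0.022]
top stick_face 0.51 [ 93.1 245. ] [0.426 0.591 0.022]
top push_stick 0.72 [376.4 203.6] [ 0.55  -0.352  0.   ]
top saddle 0.65 [221.4 196.7] [0.566 0.163 0.081]
top load_end 0.66 [316.1 190. ] [ 0.587 -0.144  0.06 ]
top load_end 0.31 [284.7 195.9] [ 0.569 -0.041  0.06 ]
top drill 0.97 [219.  163.4] [0.678 0.171 0.081]
top drill 0.65 [466.  232.5] [ 0.434 -0.609  0.081]
top barrel 0.7 [422.  293.7] [ 0.247 -0.454  0.085]
top barrel 0.58 [284.5 193.3] [ 0.572 -0.04   0.085]
top station 0.68 [224.4 203.9] [0.56  0.163 0.   ]
barrel 0.97 [421.4, 290.4] 1064 ((420.8653869628906, 291.5754089355469), (67.38297271728516, 16.68635368347168), 56.65929412841797)
barrel 0.77 [288.5, 194.9] 988 ((285.66815185546875, 192.02210998535156), (64.25736999511719, 15.964564323425293), 86.18592071533203)
push_stick 0.77 [373.3, 204.3] 733 ((382.5563659667969, 196.47166442871094), (83.99114990234375, 38.08372497558594), 10.17551040649414)
push_stick 0.22 [157.2, 266.9] 570 ((159.2965545654297, 276.5413818359375), (61.1296272277832, 12.39034652709961), 86.633544921875)
side stick_grip 0.83 [299.2 162.7] [ 0.542 -0.354  0.02 ]
side stick_grip 0.44 [295.8 165.8] [ 0.548 -0.327  0.02 ]
side stick_face 0.69 [278.5 173.8] [ 0.597 -0.245  0.022]
side push_stick 0.76 [295.6 167.3] [ 0.554 -0.343  0.   ]
side push_stick 0.4 [185.5 301.1] [0.649 0.46  0.   ]
side saddle 0.83 [246.1 229. ] [0.562 0.168 0.081]
side saddle 0.38 [268.9 183.3] [ 0.582 -0.1    0.081]
side load_end 0.98 [272.7 184. ] [ 0.576 -0.126  0.06 ]
side drill 0.81 [212.5 219.4] [0.694 0.161 0.081]
side barrel 0.89 [262.5 190.9] [ 0.585 -0.043  0.085]
side barrel 0.79 [376.2 160.4] [ 0.221 -0.383  0.085]
side station 0.66 [247.7 244.5] [0.563 0.162 0.   ]
```

View pics/topz.png

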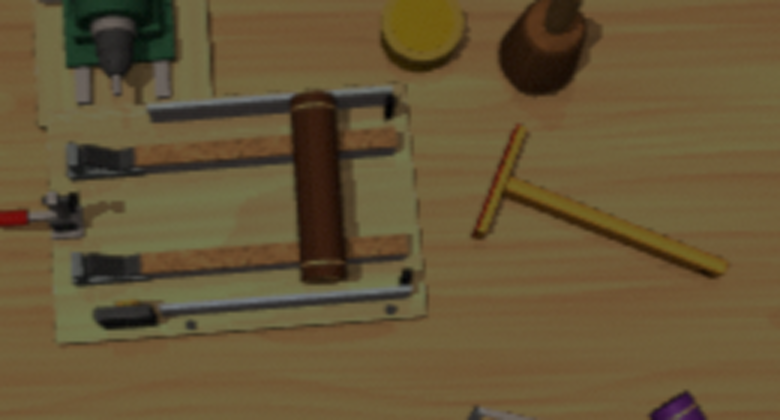

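View pics/sidez.png

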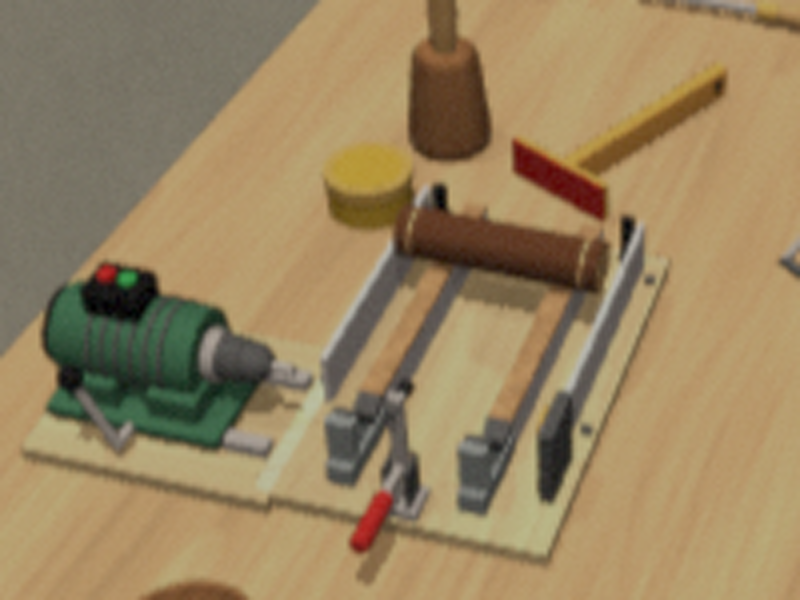

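```bash
python3 - <<'E'
from h import *
from scipy.optimize import least_squares
z=lambda p:((p[0]+.5)/3-.5+180,(p[1]+.5)/3-.5+130)
zs=lambda p:((p[0]+.5)/4-.5+140,(p[1]+.5)/4-.5+130)
C=[((427,318),.018,(-135,-320)),((58,343),.018,(-135,90)),((410,88),.018,(135,-320)),
((398,140),.06,(60,-300)),((134,156),.06,(60,-14)),((411,247),.06,(-60,-300)),((140,264),.06,(-60,-14))]
W=np.array([ray("top",z(p),h)[:2] for p,h,_ in C]); L=np.array([c[2] for c in C])/1000.
CS=[((668,262),.018,(-135,-320)),((548,556),.018,(-135,90))]
W=np.vstack([W]+[ray("side",zs(p),h)[:2] for p,h,_ in CS]); L=np.vstack([L]+[np.array(c[2])/1000. for c in CS])
def f(q):
    c,s=np.cos(q[2]),np.sin(q[2]); return (q[:2]+L@np.array([[c,s],[-s,c]])-W)
s=least_squares(lambda q:f(q).ravel(),[.56,.16,0],loss='soft_l1',f_scale=.004)
print(s.x,np.degrees(s.x[2]));print(np.round(f(s.x)*1000,1))
# barrel ends (rings/top silhouette): end mid pts at z .085
for a in [(314,97),(324,274)]: print('bar',ray("top",z(a),.1))
# stick
for nm,p,h in [('tail',(722,268),.04),('face1',(518,128),.045),('face2',(476,233),.045)]: print(nm,ray("top",z(p),h))
for nm,p,h in [('tail',(725,78),.04),('f1',(513,142),.045),('f2',(606,190),.045),('b1',(515,166),0),('b2',(604,216),0)]: print(nm,ray("side",zs(p),h))
im=imaging.grab_frame("top"); cv2.imwrite("pics/stick8.png",cv2.resize(im[160:230,330:430],(800,560),interpolation=cv2.INTER_CUBIC))
E
```

```text
[0.56086218 0.16399007 0.04396449] 2.5189797167624053
[[-2.   0.2]
 [-0.9  4.2]
 [ 3.7  3.4]
 [ 0.5  0.7]
 [-0.3 -3.1]
 [ 0.3  5.1]
 [ 0.1 -1.6]
 [-3.9 -8.1]
 [ 2.4 -2.3]]
bar [ 0.67207489 -0.04210311  0.1       ]
bar [ 0.4793184  -0.04795283  0.1       ]
tail [ 0.48716837 -0.48264042  0.04      ]
face1 [ 0.64851115 -0.26845069  0.045     ]
face2 [ 0.53075225 -0.21633899  0.045     ]
tail [ 0.47522233 -0.45703653  0.04      ]
f1 [ 0.6494372  -0.25970838  0.045     ]
f2 [ 0.52920665 -0.21186248  0.045     ]
b1 [ 0.65573163 -0.2779148   0.        ]
b2 [ 0.53614464 -0.22576361  0.        ]
```

View pics/stick8.png

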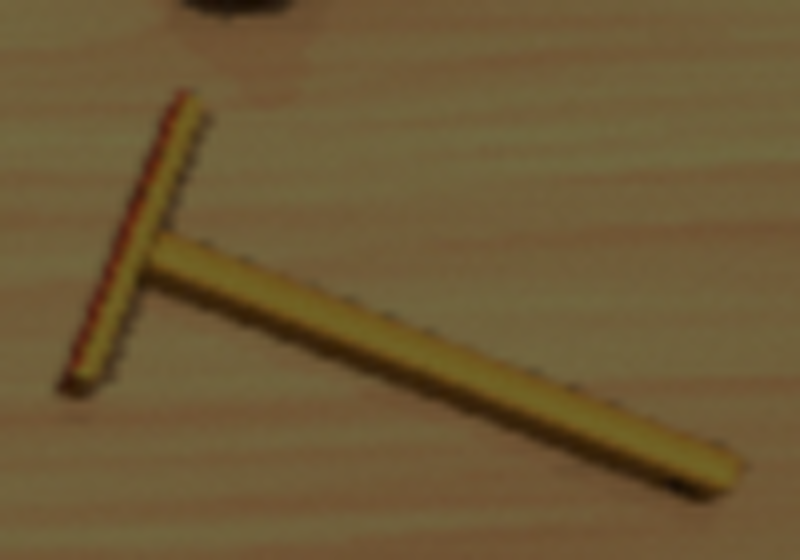

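```bash
cat >> h.py <<'E'
def plan(target, yaw_y):
    """target TCP; yaw_y: desired world direction angle (deg) of tool y. prints shift in tool axes cm and rot deg"""
    o=r.get_obs(); T=R.from_rotvec(o['orientation'])
    sols=[]
    for k in (0,180):
        a=np.radians(yaw_y+k); y=np.array([np.cos(a),np.sin(a),0]); zz=np.array([0,0,-1.]); x=np.cross(y,zz)
        G=R.from_matrix(np.c_[x,y,zz]); d=(T.inv()*G).as_rotvec(degrees=True); sols.append(d)
    d=min(sols,key=np.linalg.norm)
    s=T.inv().apply(np.array(target)-o['tcp_pos'])*100
    print('t',round(o['clock'],2),'tcp',np.round(o['tcp_pos'],4),'F',np.round(o['contact_force'],1),'w',round(o['grip_width'],4),'j',np.round(o['joints'],2))
    print('x,y axes',np.round(T.as_matrix()[:,:2].T,3).tolist()); print('shift cm',np.round(s,2),'rot',np.round(d,2))
E
python3 -c "
from h import *
plan((.543,-.353,.11),66.4+90)"
```

```text
t 1.2 tcp [ 0.2326 -0.6337  0.2313] F [-0.4 -0.4 -0.6] w 0.0855 j [ 1.11  0.48  0.02  1.56 -0.01  1.11 -0.08]
x,y axes [[0.939, 0.345, 0.0], [0.345, -0.939, 0.0]]
shift cm [ 38.81 -15.65  12.13] rot [  0.    -0.   -46.24]
```

Emit:
jog_arm(
  rows=[
    {"xyz": [3.6,-1.4,0.8],"delta_rot": [0,0,-4.5],"fingers": 0},
    {"xyz": [7.2,-2.9,1.6],"delta_rot": [0,0,-9],"fingers": 0},
    {"xyz": [10.8,-4.3,2.4],"delta_rot": [0,0,-13.5],"fingers": 0},
    {"xyz": [14.4,-5.8,3.2],"delta_rot": [0,0,-18],"fingers": 0},
    {"xyz": [18,-7.3,4],"delta_rot": [0,0,-22.5],"fingers": 0},
  ],
)

```text
clock: 1.62
tcp_pos: [0.3775, -0.5019, 0.1912]
orientation: [2.924, 1.147, 0.0]
contact_force: [0.8, 0.2, -0.1]
grip_width: 0.0853
```

```bash
python3 -c "
from h import *
plan((.543,-.353,.13),66.4+90)"
```

```text
t 1.62 tcp [ 0.3775 -0.5019  0.1912] F [ 0.8  0.2 -0.1] w 0.0853 j [ 0.91  0.44 -0.12  1.71  0.06  0.99 -0.05]
x,y axes [[0.733, 0.68, 0.0], [0.68, -0.733, 0.001]]
shift cm [22.26  0.33  6.12] rot [ 3.000e-02  1.000e-02 -2.355e+01]
```

Emit:
jog_arm(
  rows=[
    {"xyz": [4,0,1],"delta_rot": [0,0,-5],"fingers": 0},
    {"xyz": [8,0.1,2],"delta_rot": [0,0,-10],"fingers": 0},
    {"xyz": [12,0.1,3],"delta_rot": [0,0,-15],"fingers": 0},
    {"xyz": [16,0.2,4.5],"delta_rot": [0,0,-20],"fingers": 0},
    {"xyz": [20,0.3,6],"delta_rot": [0,0,-23.5],"fingers": 0},
  ],
)

```text
clock: 2.03
tcp_pos: [0.5261, -0.3684, 0.1321]
orientation: [2.624, 1.724, 0.001]
contact_force: [0.8, -0.6, -0.3]
grip_width: 0.0854
```

Emit:
jog_arm(
  rows=[
    {"xyz": [0,0,0],"fingers": 0},
    {"xyz": [0,0,0],"fingers": 0},
    {"xyz": [0,0,0],"fingers": 0},
    {"xyz": [0,0,0],"fingers": 0},
    {"xyz": [0,0,0],"fingers": 0},
  ],
)

```text
$.rows[0]: bad value
```

```bash
python3 - <<'E'
from h import *
plan((.543,-.353,.13),66.4+90)
i=imaging.camera_info("wrist"); im=imaging.grab_frame("wrist"); cv2.imwrite("pics/w1.png",im)
for q,z in [("stick_grip",.02),("stick_face",.0225),("barrel",.085),("load_end",.06),("saddle",.081)]:
    for d in imaging.tip_of("wrist",q)[:2]: print(q,d['conf'],np.round(d['position'],1),ray("wrist",d['position'],z,i))
np.save('winfo.npy',i,allow_pickle=True)
E
```

```text
t 2.03 tcp [ 0.5261 -0.3684  0.1321] F [ 0.8 -0.6 -0.3] w 0.0854 j [ 0.69  0.54 -0.24  1.71  0.15  0.91 -0.02]
x,y axes [[0.397, 0.918, -0.0], [0.918, -0.397, 0.002]]
shift cm [2.09 0.94 0.21] rot [0.11 0.02 0.2 ]
stick_grip 0.66 [290.2 180. ] [ 0.54232885 -0.35338327  0.02      ]
stick_face 0.94 [294.3  16.6] [ 0.59299275 -0.24116076  0.0225    ]
barrel 0.78 [ 77.8 386. ] [ 0.32745252 -0.42626611  0.085     ]
```

View pics/w1.png

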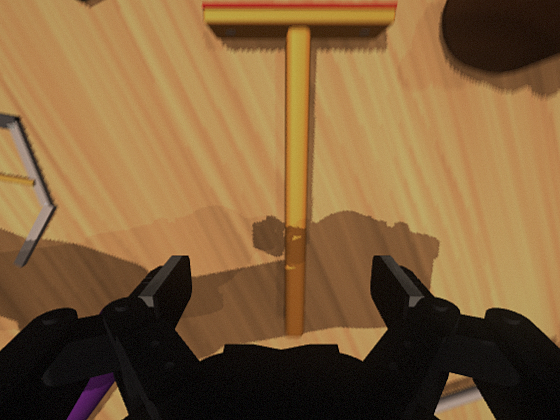

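```bash
python3 - <<'E'
from h import *
i=np.load('winfo.npy',allow_pickle=True).item()
f1,f2=ray("",(203,4),.045,i),ray("",(396,4),.045,i)
a,b=ray("",(298.5,28),.04,i),ray("",(294,325),.04,i)
print(f1,f2,a,b,np.linalg.norm(f1-f2))
print('ang head',np.degrees(np.arctan2(f1[1]-f2[1],f1[0]-f2[0]))-90,'handle',np.degrees(np.arctan2(*(a-b)[[1,0]])))
d=(a-b)/np.linalg.norm(a-b); c=(f1+f2)/2; print('grip',c-.12*d, 'tail',ray("",(294,334),.04,i), 'grip perp check', b+d*np.dot(c-.12*d-b,d))
E
```

```text
[ 0.53641535 -0.21581286  0.045     ] [ 0.65478694 -0.26696954  0.045     ] [ 0.59026593 -0.25320002  0.04      ] [ 0.49413671 -0.47460873  0.04      ] 0.12895286120223792
ang head 66.62743653296363 handle 66.53091806451005
grip [ 0.54781065 -0.35146421  0.045     ] tail [ 0.49039306 -0.48354681  0.04      ] grip perp check [ 0.54763549 -0.35138816  0.04      ]
```

```bash
python3 -c "
from h import *
plan((.547,-.352,.008),66.5+90)"
```

```text
t 2.33 tcp [ 0.5236 -0.3711  0.1323] F [ 0.  -0.4  0.2] w 0.0854 j [ 0.69  0.54 -0.24  1.71  0.15  0.91 -0.02]
x,y axes [[0.403, 0.915, -0.001], [0.915, -0.403, 0.001]]
shift cm [ 2.7   1.37 12.42] rot [ 0.03  0.08 -0.27]
```

Emit:
jog_arm(
  rows=[
    {"xyz": [1.4,0.7,0.5],"delta_rot": [0,0,0],"fingers": 0},
    {"xyz": [2.7,1.4,2.5],"delta_rot": [0,0,0],"fingers": 0},
    {"xyz": [2.7,1.4,5],"delta_rot": [0,0,0],"fingers": 0},
    {"xyz": [2.7,1.4,7],"delta_rot": [0,0,0],"fingers": 0},
    {"xyz": [2.7,1.4,8],"delta_rot": [0,0,0],"fingers": 0},
  ],
)

```text
clock: 2.75
tcp_pos: [0.545, -0.3534, 0.0503]
orientation: [-2.633, -1.713, 0.005]
contact_force: [-0.5, 0.3, -0.2]
grip_width: 0.0854
```

```bash
python3 -c "
from h import *
plan((.547,-.352,.008),66.5+90)
cv2.imwrite('pics/w2.png',imaging.grab_frame('wrist'))"
```

```text
t 2.75 tcp [ 0.545  -0.3534  0.0503] F [-0.5  0.3 -0.2] w 0.0854 j [ 0.63  0.65 -0.22  1.74  0.19  0.78 -0.09]
x,y axes [[0.405, 0.914, -0.002], [0.914, -0.405, -0.002]]
shift cm [0.22 0.14 4.23] rot [-0.13  0.13 -0.42]
```

View pics/w2.png

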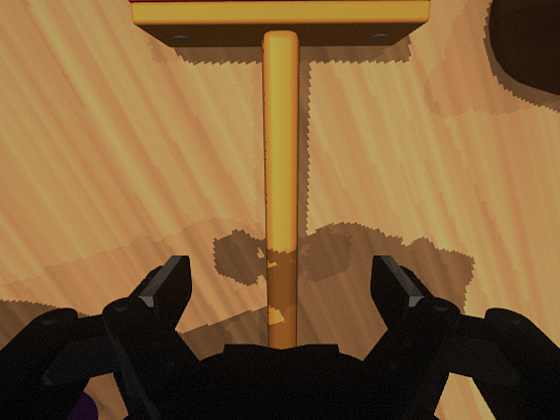

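Emit:
jog_arm(
  rows=[
    {"xyz": [0.2,0.1,1.5],"delta_rot": [0,0,-0.4],"fingers": 0},
    {"xyz": [0.2,0.1,3],"delta_rot": [0,0,-0.4],"fingers": 0},
    {"xyz": [0.2,0.1,3.8],"delta_rot": [0,0,-0.4],"fingers": 0},
    {"xyz": [0.2,0.1,4.1],"delta_rot": [0,0,-0.4],"fingers": 0},
    {"xyz": [0.2,0.1,4.1],"delta_rot": [0,0,-0.4],"fingers": 0},
  ],
)

```text
clock: 3.22
tcp_pos: [0.5454, -0.3518, 0.0078]
orientation: [-2.626, -1.719, 0.007]
contact_force: [-0.0, 0.1, 0.4]
grip_width: 0.0855
```

Emit:
jog_arm(
  rows=[
    {"xyz": [0,0,0],"delta_rot": [0,0,0],"fingers": 0.5},
    {"xyz": [0,0,0],"delta_rot": [0,0,0],"fingers": 0.7},
    {"xyz": [0,0,0],"delta_rot": [0,0,0],"fingers": 1},
    {"xyz": [0,0,0],"delta_rot": [0,0,0],"fingers": 1},
    {"xyz": [0,0,0],"delta_rot": [0,0,0],"fingers": 1},
  ],
  grip_force=70,
)

```text
clock: 3.63
tcp_pos: [0.5456, -0.352, 0.0082]
orientation: [-2.626, -1.72, 0.007]
contact_force: [0.0, 0.3, -0.8]
grip_width: 0.0257
```

Emit:
jog_arm(
  rows=[
    {"xyz": [0,0,0],"delta_rot": [0,0,0],"fingers": 1},
    {"xyz": [0,0,0],"delta_rot": [0,0,0],"fingers": 1},
    {"xyz": [0,0,0],"delta_rot": [0,0,0],"fingers": 1},
    {"xyz": [0,0,0],"delta_rot": [0,0,0],"fingers": 1},
    {"xyz": [0,0,0],"delta_rot": [0,0,0],"fingers": 1},
  ],
)

```text
clock: 4.05
tcp_pos: [0.5458, -0.352, 0.0084]
orientation: [-2.626, -1.72, 0.006]
contact_force: [-0.5, -0.1, 2.6]
grip_width: 0.0167
```

```bash
python3 -c "
from h import *
plan((.547,-.352,.008),66.5+90)
cv2.imwrite('pics/w3.png',imaging.grab_frame('wrist'))"
```

```text
t 4.05 tcp [ 0.5458 -0.352   0.0084] F [-0.5 -0.1  2.6] w 0.0167 j [ 0.62  0.71 -0.21  1.75  0.21  0.71 -0.11]
x,y axes [[0.4, 0.917, -0.002], [0.917, -0.4, -0.004]]
shift cm [0.05 0.11 0.04] rot [-0.23  0.13 -0.06]
```

View pics/w3.png

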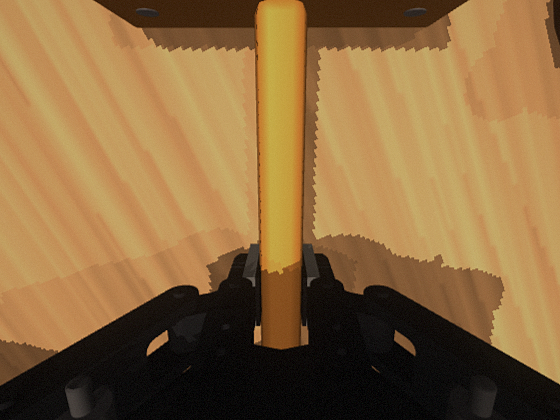

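Emit:
jog_arm(
  rows=[
    {"xyz": [0,0,-1],"delta_rot": [0,0,0],"fingers": 1},
    {"xyz": [0,0,-3],"delta_rot": [0,0,0],"fingers": 1},
    {"xyz": [0,0,-5],"delta_rot": [0,0,0],"fingers": 1},
    {"xyz": [0,0,-7.5],"delta_rot": [0,0,0],"fingers": 1},
    {"xyz": [0,0,-9.5],"delta_rot": [0,0,0],"fingers": 1},
  ],
)

```text
clock: 4.52
tcp_pos: [0.5461, -0.3518, 0.105]
orientation: [-2.626, -1.72, 0.006]
contact_force: [0.5, 0.1, -1.6]
grip_width: 0.0171
```

```bash
python3 -c "
from h import *
plan((.5816,-.2355,.105),92.5+90)
cv2.imwrite('pics/w4.png',imaging.grab_frame('wrist'))
im=imaging.grab_frame('side'); cv2.imwrite('pics/s4.png',cv2.resize(im[80:230,200:400],(800,600),interpolation=cv2.INTER_CUBIC))"
```

```text
t 4.52 tcp [ 0.5461 -0.3518  0.105 ] F [ 0.5  0.1 -1.6] w 0.0171 j [ 0.64  0.58 -0.23  1.71  0.17  0.88 -0.07]
x,y axes [[0.4, 0.917, -0.002], [0.917, -0.4, -0.004]]
shift cm [12.08 -1.39 -0.02] rot [ -0.26   0.07 -26.05]
```

View pics/w4.png

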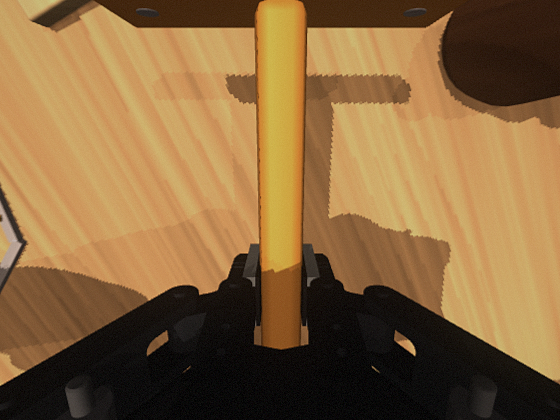

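View pics/s4.png

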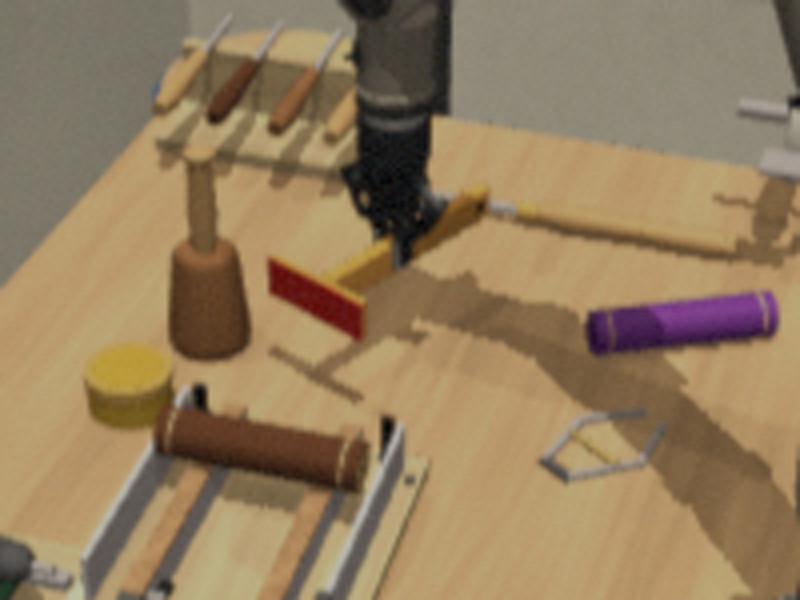

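Emit:
jog_arm(
  rows=[
    {"xyz": [1,-0.2,0],"delta_rot": [0,0,-5],"fingers": 1},
    {"xyz": [3,-0.4,0],"delta_rot": [0,0,-11],"fingers": 1},
    {"xyz": [6,-0.8,0],"delta_rot": [0,0,-17],"fingers": 1},
    {"xyz": [9,-1.1,0],"delta_rot": [0,0,-23],"fingers": 1},
    {"xyz": [11.5,-1.4,0],"delta_rot": [0,0,-26],"fingers": 1},
  ],
)

```text
clock: 5.03
tcp_pos: [0.5811, -0.2396, 0.1058]
orientation: [2.166, 2.274, -0.003]
contact_force: [-0.3, 0.1, -2.0]
grip_width: 0.0171
```

Emit:
jog_arm(
  rows=[
    {"xyz": [0,0,0],"delta_rot": [0,0,0],"fingers": 1},
    {"xyz": [0,0,0],"delta_rot": [0,0,0],"fingers": 1},
    {"xyz": [0,0,0],"delta_rot": [0,0,0],"fingers": 1},
    {"xyz": [0,0,0],"delta_rot": [0,0,0],"fingers": 1},
    {"xyz": [0,0,0],"delta_rot": [0,0,0],"fingers": 1},
  ],
)

```text
clock: 5.45
tcp_pos: [0.5803, -0.2414, 0.1054]
orientation: [2.169, 2.271, -0.005]
contact_force: [0.3, -0.2, -2.1]
grip_width: 0.0173
```

```bash
python3 - <<'E'
from h import *
plan((.5816,-.2355,.076),92.5+90)
cv2.imwrite('pics/w5.png',imaging.grab_frame('wrist'))
np.save('winfo5.npy',imaging.camera_info('wrist'),allow_pickle=True)
im=imaging.grab_frame('top'); cv2.imwrite('pics/t5.png',cv2.resize(im[130:270,180:440],(780,420),interpolation=cv2.INTER_CUBIC))
im=imaging.grab_frame('side'); cv2.imwrite('pics/s5.png',cv2.resize(im[130:280,180:380],(800,600),interpolation=cv2.INTER_CUBIC))
E
```

```text
t 5.45 tcp [ 0.5803 -0.2414  0.1054] F [ 0.3 -0.2 -2.1] w 0.0173 j [ 0.56  0.56 -0.36  1.76  0.25  0.87  0.13]
x,y axes [[-0.046, 0.999, -0.003], [0.999, 0.046, -0.002]]
shift cm [0.59 0.16 2.94] rot [-0.09  0.16  0.13]
```

View pics/w5.png

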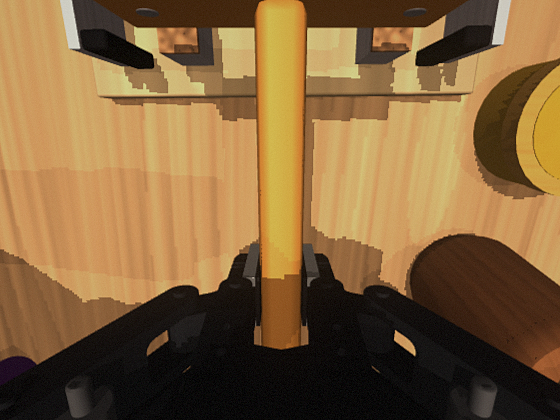

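View pics/t5.png

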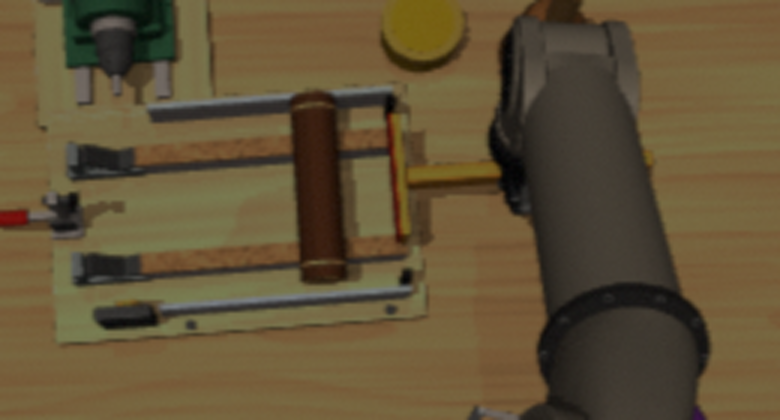

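View pics/s5.png

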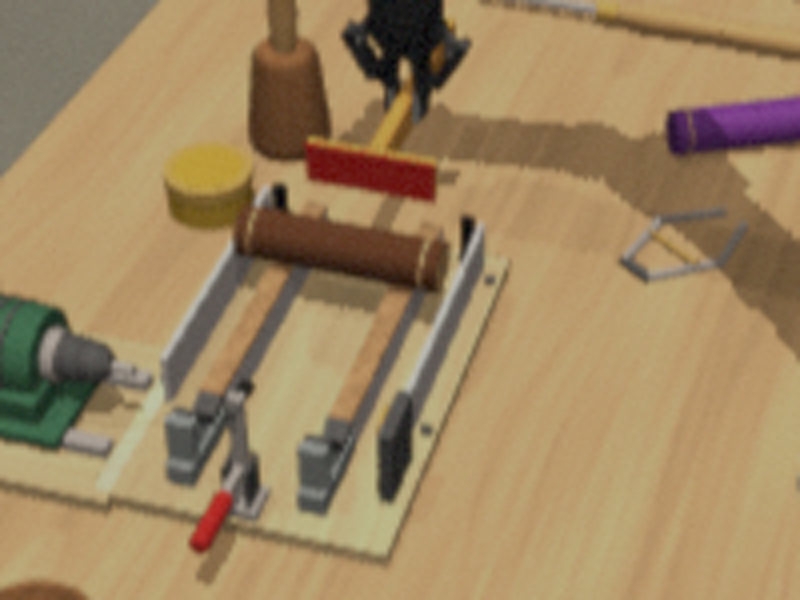

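Emit:
jog_arm(
  rows=[
    {"xyz": [0.5,0.1,0.6],"delta_rot": [0,0.1,0.1],"fingers": 1},
    {"xyz": [1,0.2,1.2],"delta_rot": [0,0.1,0.1],"fingers": 1},
    {"xyz": [1.6,0.2,1.8],"delta_rot": [0,0.1,0.1],"fingers": 1},
    {"xyz": [2.2,0.2,2.4],"delta_rot": [0,0.1,0.1],"fingers": 1},
    {"xyz": [2.7,0.2,2.8],"delta_rot": [0,0.1,0.1],"fingers": 1},
  ],
)

```text
clock: 6.02
tcp_pos: [0.5809, -0.212, 0.0764]
orientation: [-2.168, -2.271, 0.002]
contact_force: [0.2, -0.1, -1.8]
grip_width: 0.017
```

```bash
cat > st.py <<'E'
from h import *
import sys
O=np.array([.561,.164]);y=np.radians(2.5);M=np.array([[np.cos(y),np.sin(y)],[-np.sin(y),np.cos(y)]])
o=r.get_obs(); l=M@(o['tcp_pos'][:2]-O); print('local tcp',np.round(l,4),'face y',round(l[1]+.121,4))
plan(tuple(O+M.T@np.array([.003,-.151]))+(.076,),182.5)
if len(sys.argv)>1:
    k=sys.argv[1]
    im=imaging.grab_frame('side'); cv2.imwrite(f'pics/s{k}.png',cv2.resize(im[130:280,180:380],(800,600),interpolation=cv2.INTER_CUBIC))
E
python3 st.py 6
```

```text
local tcp [ 0.0035 -0.3766] face y -0.2556
t 6.02 tcp [ 0.5809 -0.212   0.0764] F [ 0.2 -0.1 -1.8] w 0.017 j [ 0.51  0.59 -0.35  1.8   0.27  0.81  0.07]
x,y axes [[-0.046, 0.999, 0.0], [0.999, 0.046, -0.002]]
shift cm [2.256e+01 1.000e-02 5.000e-02] rot [-0.12 -0.02  0.16]
```

View pics/s6.png

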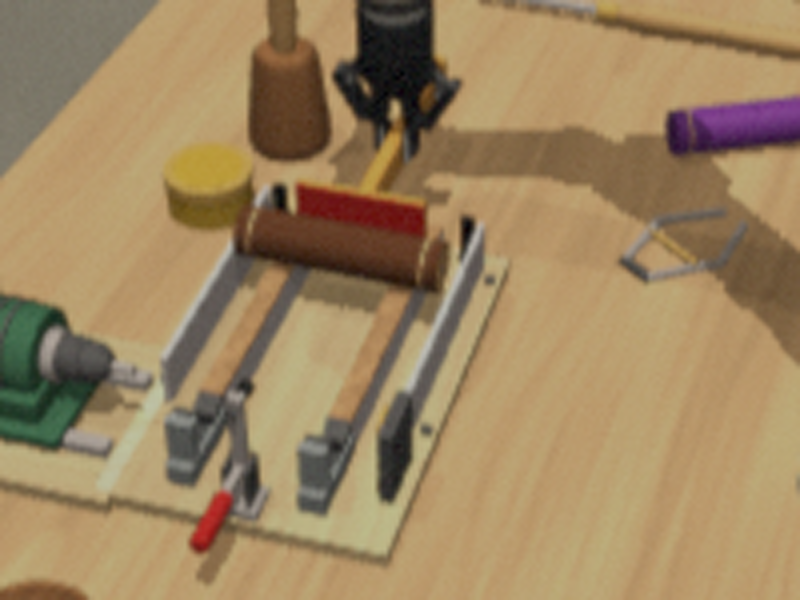

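Emit:
jog_arm(
  rows=[
    {"xyz": [0.4,0,0],"delta_rot": [0,0,0],"fingers": 1},
    {"xyz": [0.9,0,0],"delta_rot": [0,0,0],"fingers": 1},
    {"xyz": [1.3,0,0],"delta_rot": [0,0,0],"fingers": 1},
    {"xyz": [1.7,0,0],"delta_rot": [0,0,0],"fingers": 1},
    {"xyz": [2.1,0,0],"delta_rot": [0,0,0],"fingers": 1},
  ],
)

```text
clock: 6.48
tcp_pos: [0.5799, -0.1894, 0.0763]
orientation: [-2.166, -2.272, 0.002]
contact_force: [-0.9, -1.5, -0.5]
grip_width: 0.0171
```

Emit:
jog_arm(
  rows=[
    {"xyz": [0.4,0,0],"delta_rot": [0,0,0.1],"fingers": 1},
    {"xyz": [0.8,0,0],"delta_rot": [0,0,0.1],"fingers": 1},
    {"xyz": [1.2,0,0],"delta_rot": [0,0,0.1],"fingers": 1},
    {"xyz": [1.6,0,0],"delta_rot": [0,0,0.1],"fingers": 1},
    {"xyz": [2.0,0,0],"delta_rot": [0,0,0.1],"fingers": 1},
  ],
)

```text
clock: 6.9
tcp_pos: [0.5789, -0.1691, 0.0763]
orientation: [-2.168, -2.27, 0.002]
contact_force: [-0.1, -0.9, -2.3]
grip_width: 0.017
```

```bash
python3 st.py 7
```

```text
local tcp [ 0.0033 -0.3335] face y -0.2125
t 6.9 tcp [ 0.5789 -0.1691  0.0763] F [-0.1 -0.9 -2.3] w 0.017 j [ 0.45  0.57 -0.36  1.83  0.27  0.79 -0.  ]
x,y axes [[-0.046, 0.999, 0.001], [0.999, 0.046, -0.002]]
shift cm [1.825e+01 1.000e-02 5.000e-02] rot [-0.14 -0.06  0.13]
```

View pics/s7.png

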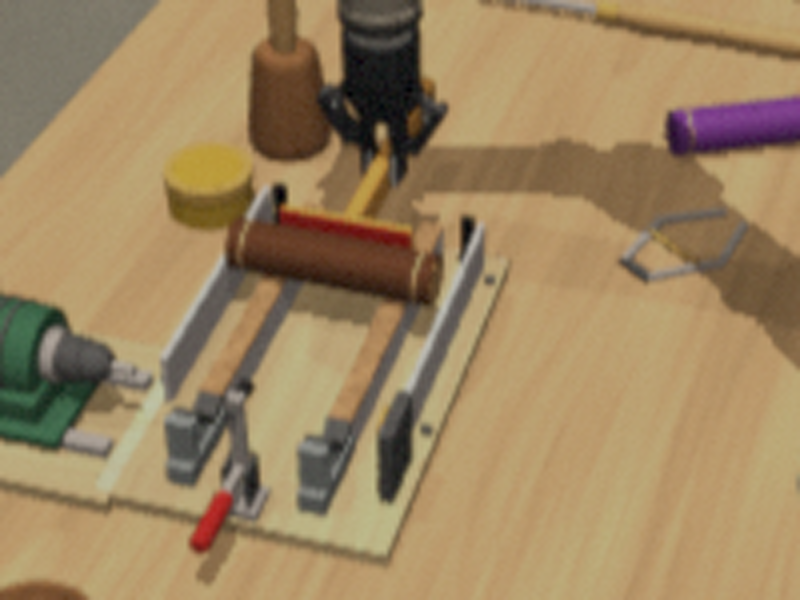

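Emit:
jog_arm(
  rows=[
    {"xyz": [0.5,0,0],"delta_rot": [0,0,0.1],"fingers": 1},
    {"xyz": [1.0,0,0],"delta_rot": [0,0,0.1],"fingers": 1},
    {"xyz": [1.5,0,0],"delta_rot": [0,0,0.1],"fingers": 1},
    {"xyz": [2.0,0,0],"delta_rot": [0,0,0.1],"fingers": 1},
    {"xyz": [2.5,0,0],"delta_rot": [0,0,0.1],"fingers": 1},
  ],
)

```text
clock: 7.37
tcp_pos: [0.5778, -0.1423, 0.0764]
orientation: [-2.168, -2.269, 0.001]
contact_force: [0.3, 0.1, -1.9]
grip_width: 0.0172
```

Emit:
jog_arm(
  rows=[
    {"xyz": [0.5,0,0],"delta_rot": [0,0,0],"fingers": 1},
    {"xyz": [1.0,0,0],"delta_rot": [0,0,0],"fingers": 1},
    {"xyz": [1.5,0,0],"delta_rot": [0,0,0],"fingers": 1},
    {"xyz": [2.0,0,0],"delta_rot": [0,0,0],"fingers": 1},
    {"xyz": [2.5,0,0],"delta_rot": [0,0,0],"fingers": 1},
  ],
)

```text
clock: 7.78
tcp_pos: [0.5766, -0.1168, 0.0765]
orientation: [-2.168, -2.269, 0.001]
contact_force: [0.6, 0.6, -1.4]
grip_width: 0.0171
```

Emit:
jog_arm(
  rows=[
    {"xyz": [0.5,0,0],"delta_rot": [0,0,0],"fingers": 1},
    {"xyz": [1.0,0,0],"delta_rot": [0,0,0],"fingers": 1},
    {"xyz": [1.5,0,0],"delta_rot": [0,0,0],"fingers": 1},
    {"xyz": [2.0,0,0],"delta_rot": [0,0,0],"fingers": 1},
    {"xyz": [2.5,0,0],"delta_rot": [0,0,0],"fingers": 1},
  ],
)

```text
clock: 8.2
tcp_pos: [0.5754, -0.0914, 0.0765]
orientation: [-2.168, -2.269, 0.001]
contact_force: [-0.8, -0.5, -2.2]
grip_width: 0.0171
```

```bash
python3 st.py 8; python3 - <<'E'
from h import *
im=imaging.grab_frame('top'); cv2.imwrite('pics/t8.png',cv2.resize(im[130:270,180:440],(780,420),interpolation=cv2.INTER_CUBIC))
E
```

```text
local tcp [ 0.0033 -0.2558] face y -0.1348
t 8.2 tcp [ 0.5754 -0.0914  0.0765] F [-0.8 -0.5 -2.2] w 0.0171 j [ 0.34  0.55 -0.37  1.88  0.27  0.77 -0.14]
x,y axes [[-0.045, 0.999, 0.002], [0.999, 0.045, -0.002]]
shift cm [ 1.048e+01 -1.000e-02  7.000e-02] rot [-0.13 -0.1   0.1 ]
```

View pics/s8.png

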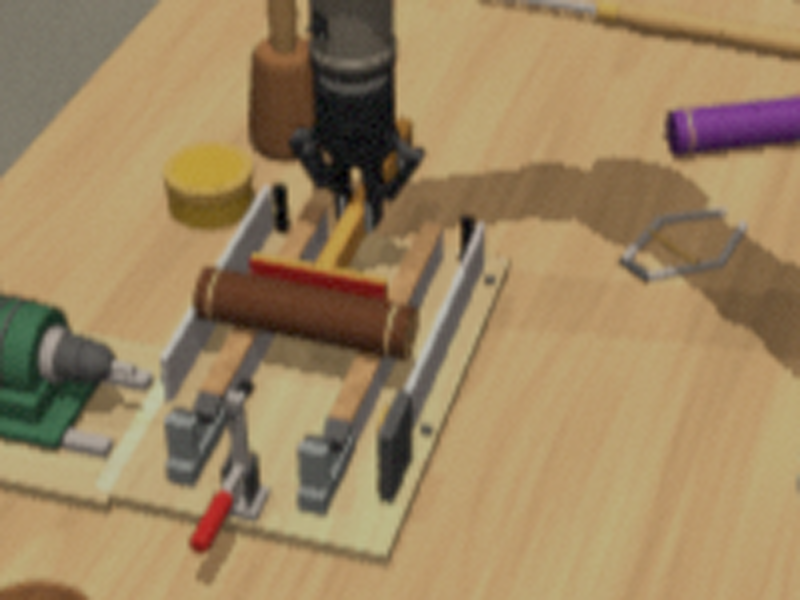

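View pics/t8.png

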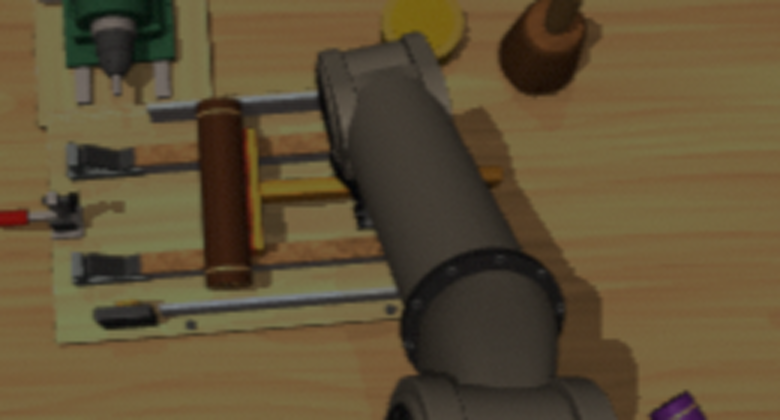

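Emit:
jog_arm(
  rows=[
    {"xyz": [0.5,0,0],"delta_rot": [0,0,0],"fingers": 1},
    {"xyz": [1.0,0,0],"delta_rot": [0,0,0],"fingers": 1},
    {"xyz": [1.5,0,0],"delta_rot": [0,0,0],"fingers": 1},
    {"xyz": [2.0,0,0],"delta_rot": [0,0,0],"fingers": 1},
    {"xyz": [2.5,0,0],"delta_rot": [0,0,0],"fingers": 1},
  ],
)

```text
clock: 8.72
tcp_pos: [0.5743, -0.0648, 0.0766]
orientation: [-2.166, -2.271, -0.0]
contact_force: [-0.8, -0.5, -1.4]
grip_width: 0.0172
```

Emit:
jog_arm(
  rows=[
    {"xyz": [0.5,0,0],"delta_rot": [0,0,0],"fingers": 1},
    {"xyz": [1.0,0,0],"delta_rot": [0,0,0],"fingers": 1},
    {"xyz": [1.5,0,0],"delta_rot": [0,0,0],"fingers": 1},
    {"xyz": [2.0,0,0],"delta_rot": [0,0,0],"fingers": 1},
    {"xyz": [2.5,0,0],"delta_rot": [0,0,0],"fingers": 1},
  ],
)

```text
clock: 9.13
tcp_pos: [0.5731, -0.0393, 0.0767]
orientation: [-2.166, -2.271, -0.0]
contact_force: [-0.4, -0.1, -1.4]
grip_width: 0.0175
```

Emit:
jog_arm(
  rows=[
    {"xyz": [0.4,0,0],"delta_rot": [0,0,0],"fingers": 1},
    {"xyz": [0.8,0,0],"delta_rot": [0,0,0],"fingers": 1},
    {"xyz": [1.2,0,0],"delta_rot": [0,0,0],"fingers": 1},
    {"xyz": [1.6,0,0],"delta_rot": [0,0,0],"fingers": 1},
    {"xyz": [2.0,0,0],"delta_rot": [0,0,0],"fingers": 1},
  ],
)

```text
clock: 9.55
tcp_pos: [0.5721, -0.0191, 0.0767]
orientation: [-2.166, -2.271, -0.0]
contact_force: [0.4, 0.6, -1.1]
grip_width: 0.017
```

```bash
python3 st.py 9; python3 - <<'E'
from h import *
im=imaging.grab_frame('top'); cv2.imwrite('pics/t9.png',cv2.resize(im[130:270,180:440],(780,420),interpolation=cv2.INTER_CUBIC))
E
```

```text
local tcp [ 0.0031 -0.1834] face y -0.0624
t 9.55 tcp [ 0.5721 -0.0191  0.0767] F [ 0.4  0.6 -1.1] w 0.017 j [ 0.22  0.53 -0.38  1.91  0.27  0.76 -0.27]
x,y axes [[-0.047, 0.999, 0.002], [0.999, 0.047, -0.002]]
shift cm [ 3.24 -0.    0.08] rot [-0.13 -0.14  0.19]
```

View pics/s9.png

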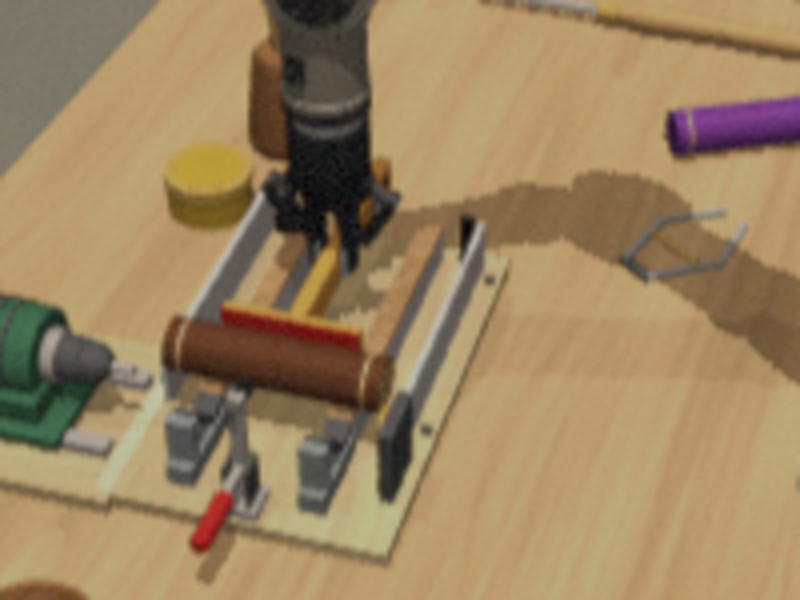

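View pics/t9.png

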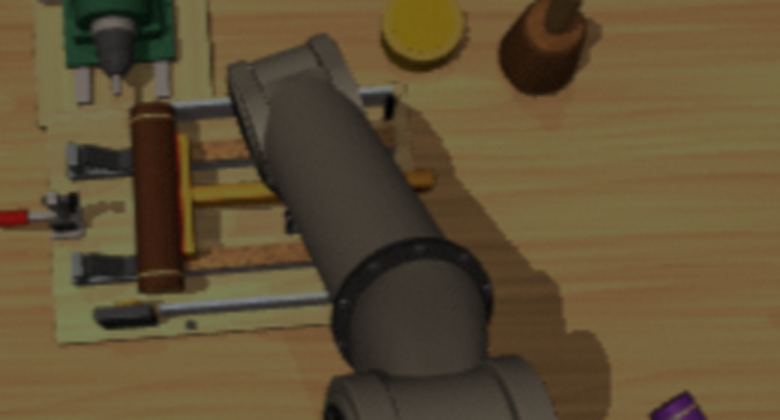

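Emit:
jog_arm(
  rows=[
    {"xyz": [0.3,0,0],"delta_rot": [0,0,0.2],"fingers": 1},
    {"xyz": [0.6,0,0],"delta_rot": [0,0,0.2],"fingers": 1},
    {"xyz": [0.9,0,0],"delta_rot": [0,0,0.2],"fingers": 1},
    {"xyz": [1.2,0,0],"delta_rot": [0,0,0.2],"fingers": 1},
    {"xyz": [1.5,0,0],"delta_rot": [0,0,0.2],"fingers": 1},
  ],
)

```text
clock: 10.07
tcp_pos: [0.5714, -0.0031, 0.0768]
orientation: [-2.169, -2.268, -0.001]
contact_force: [-0.3, 1.0, -2.3]
grip_width: 0.0173
```

Emit:
jog_arm(
  rows=[
    {"xyz": [0.2,0,0],"delta_rot": [0,0,0],"fingers": 1},
    {"xyz": [0.4,0,0],"delta_rot": [0,0,0],"fingers": 1},
    {"xyz": [0.6,0,0],"delta_rot": [0,0,0],"fingers": 1},
    {"xyz": [0.8,0,0],"delta_rot": [0,0,0],"fingers": 1},
    {"xyz": [0.9,0,0],"delta_rot": [0,0,0],"fingers": 1},
  ],
)

```text
clock: 10.48
tcp_pos: [0.571, 0.0062, 0.0769]
orientation: [-2.168, -2.268, -0.001]
contact_force: [1.0, 0.5, -2.0]
grip_width: 0.0171
```

```bash
python3 st.py 10; python3 - <<'E'
from h import *
im=imaging.grab_frame('top'); cv2.imwrite('pics/t10.png',cv2.resize(im[130:270,180:440],(780,420),interpolation=cv2.INTER_CUBIC))
E
```

```text
local tcp [ 0.0031 -0.158 ] face y -0.037
t 10.48 tcp [0.571  0.0062 0.0769] F [ 1.   0.5 -2. ] w 0.0171 j [ 0.18  0.53 -0.38  1.91  0.28  0.75 -0.31]
x,y axes [[-0.045, 0.999, 0.003], [0.999, 0.045, -0.002]]
shift cm [ 0.7  -0.01  0.09] rot [-0.12 -0.18  0.08]
```

View pics/s10.png

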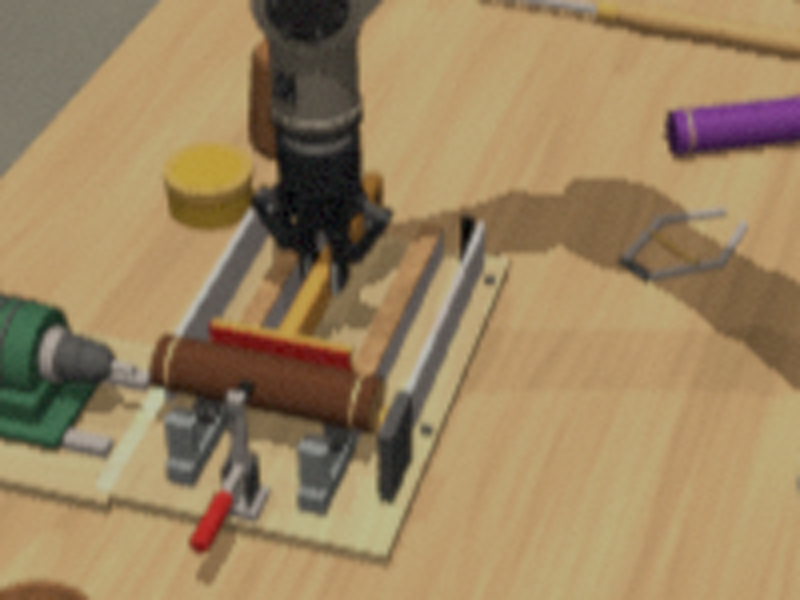

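View pics/t10.png

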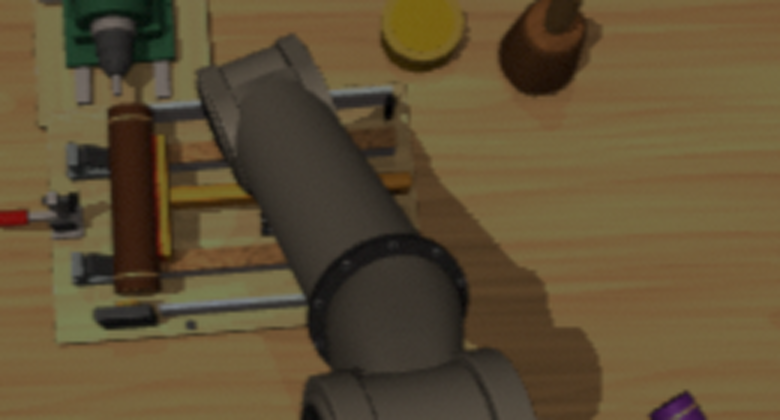

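Emit:
jog_arm(
  rows=[
    {"xyz": [0.2,0,0],"delta_rot": [0,0,0],"fingers": 1},
    {"xyz": [0.4,0,0],"delta_rot": [0,0,0],"fingers": 1},
    {"xyz": [0.6,0,0],"delta_rot": [0,0,0],"fingers": 1},
    {"xyz": [0.7,0,0],"delta_rot": [0,0,0],"fingers": 1},
    {"xyz": [0.7,0,0],"delta_rot": [0,0,0],"fingers": 1},
  ],
)

```text
clock: 11.0
tcp_pos: [0.5707, 0.0137, 0.0769]
orientation: [-2.167, -2.269, -0.001]
contact_force: [0.4, -0.4, -2.6]
grip_width: 0.017
```

```bash
python3 st.py 11; python3 - <<'E'
from h import *
im=imaging.grab_frame('top'); cv2.imwrite('pics/t11.png',cv2.resize(im[130:270,180:440],(780,420),interpolation=cv2.INTER_CUBIC))
E
```

```text
local tcp [ 0.0031 -0.1506] face y -0.0296
t 11.0 tcp [0.5707 0.0137 0.0769] F [ 0.4 -0.4 -2.6] w 0.017 j [ 0.17  0.53 -0.39  1.91  0.28  0.75 -0.33]
x,y axes [[-0.046, 0.999, 0.003], [0.999, 0.046, -0.002]]
shift cm [-0.04 -0.01  0.09] rot [-0.12 -0.19  0.12]
```

View pics/s11.png

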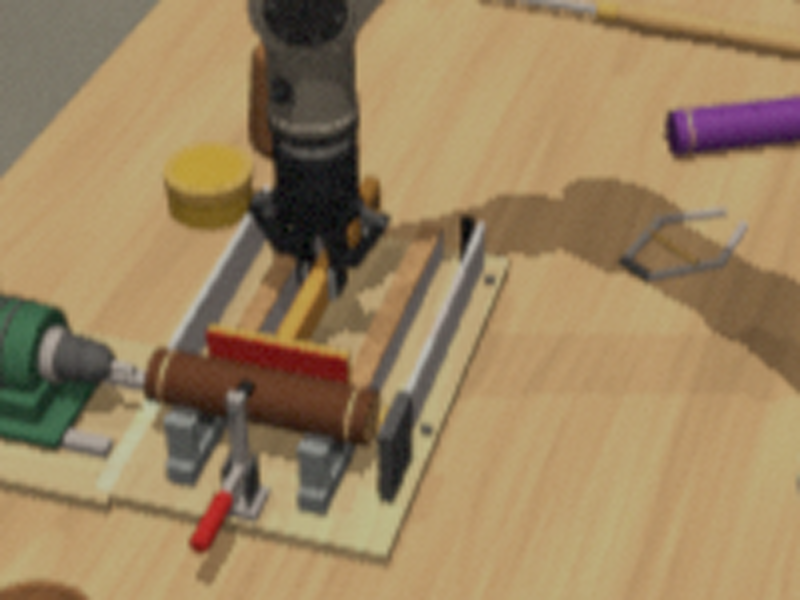

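View pics/t11.png

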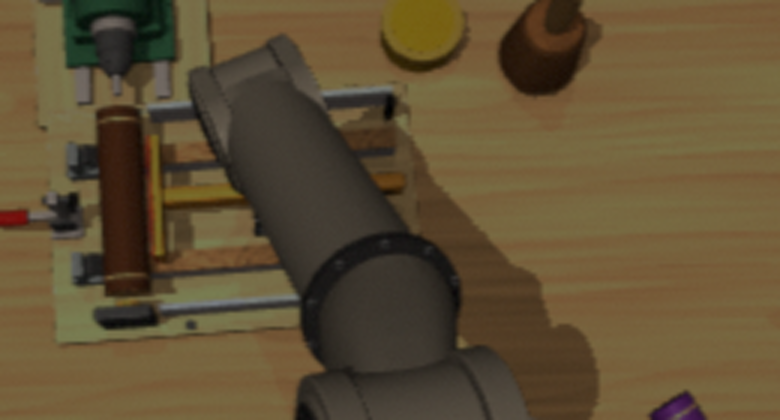

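```bash
python3 - <<'E'
from h import *
O=np.array([.561,.164]);y=np.radians(2.5);M=np.array([[np.cos(y),np.sin(y)],[-np.sin(y),np.cos(y)]])
ims=imaging.grab_frame('side');imt=imaging.grab_frame('top')
i=0
for n,im in(("top",imt),("side",ims)):
    big=cv2.resize(im[140:260,170:290] if n=="top" else im[200:260,200:300],None,fx=6 if n=="top" else 8,fy=6 if n=="top" else 8,interpolation=cv2.INTER_CUBIC)
    off,f=((170,140),6) if n=="top" else ((200,200),8)
    for th in np.linspace(0,2*np.pi,60):
        for e in(-.1,.1):
            p=O+M.T@np.array([e,.025*np.cos(th)]); uv=proj(n,(p[0],p[1],.081+.025*np.sin(th)))
            q=((uv-off+.5)*f-.5).astype(int); cv2.circle(big,tuple(int(v) for v in q),1,(0,255,255),-1)
    cv2.imwrite(f"pics/fit_{n}.png",big)
for d in imaging.tip_of("side","barrel")[:2]: print(d['conf'],M@(ray("side",d['position'],.081)[:2]-O))
E
```

```text
0.91 [-0.36002602 -0.54193905]
0.55 [0.0154647  0.00112754]
```

View pics/fit_top.png

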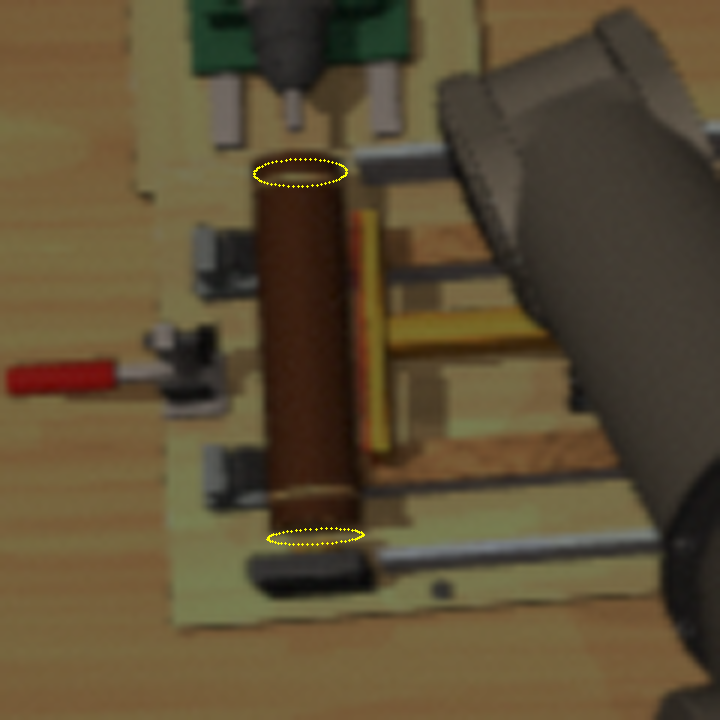

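View pics/fit_side.png

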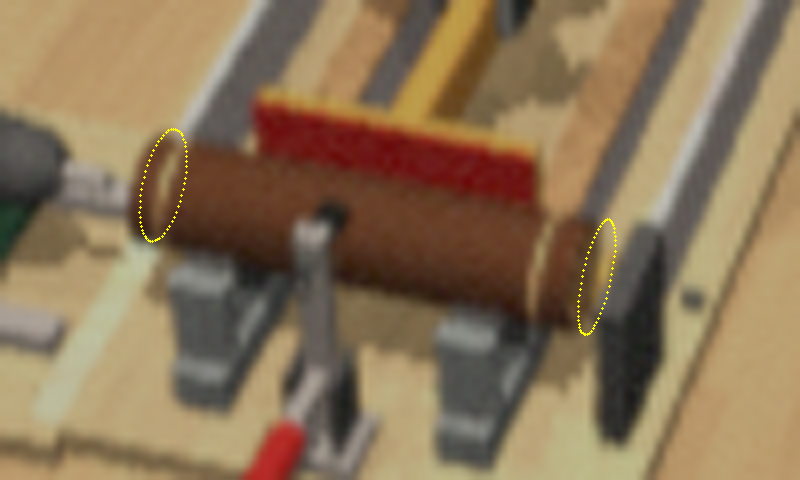

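```bash
python3 - <<'E'
from h import *
O=np.array([.561,.164]);y=np.radians(2.5);M=np.array([[np.cos(y),np.sin(y)],[-np.sin(y),np.cos(y)]])
for n in("top","side"):
    im=imaging.grab_frame(n); f=8
    off=(190,155) if n=="top" else (200,200); big=cv2.resize(im[off[1]:off[1]+75,off[0]:off[0]+100],None,fx=f,fy=f,interpolation=cv2.INTER_CUBIC)
    big=cv2.convertScaleAbs(big,alpha=1.6 if n=="top" else 1)
    def dot(P,c):
        uv=proj(n,P);q=((uv-off+.5)*f-.5).astype(int); cv2.circle(big,tuple(int(v) for v in q),1,c,-1)
    for th in np.linspace(0,2*np.pi,60):
        for e in(-.094,.106):
            p=O+M.T@np.array([e,.025*np.cos(th)]);dot((p[0],p[1],.081+.025*np.sin(th)),(0,255,255))
        for k in(0,):
            p=O+M.T@np.array([.124,.004*np.cos(th)]);dot((p[0],p[1],.081+.004*np.sin(th)),(255,0,255))
            p=O+M.T@np.array([-.117,.02*np.cos(th)]);dot((p[0],p[1],.098),(255,255,0))
    cv2.imwrite(f"pics/fit2_{n}.png",big)
E
```

```text
(no output)
```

View pics/fit2_top.png

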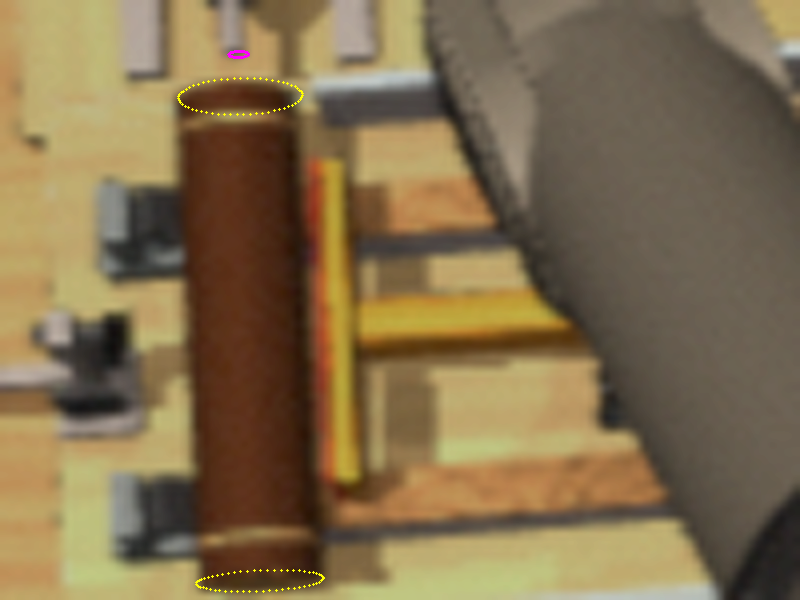

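View pics/fit2_side.png

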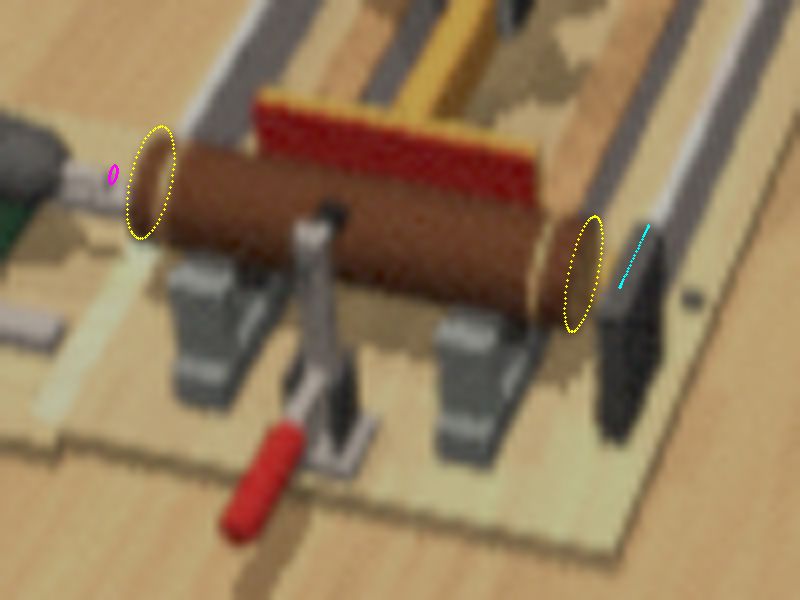

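Emit:
jog_arm(
  rows=[
    {"xyz": [-0.4,0,0],"delta_rot": [0,0,0],"fingers": 1},
    {"xyz": [-1,0,0],"delta_rot": [0,0,0],"fingers": 1},
    {"xyz": [-2,0,0],"delta_rot": [0,0,0],"fingers": 1},
    {"xyz": [-4,0,-0.3],"delta_rot": [0,0,0],"fingers": 1},
    {"xyz": [-6,0,-0.8],"delta_rot": [0,0,0],"fingers": 1},
  ],
)

```text
clock: 11.77
tcp_pos: [0.573, -0.048, 0.0844]
orientation: [-2.167, -2.269, 0.0]
contact_force: [0.7, 0.2, -1.4]
grip_width: 0.0169
```

Emit:
jog_arm(
  rows=[
    {"xyz": [-2.5,0,-0.4],"delta_rot": [0,0,0],"fingers": 1},
    {"xyz": [-5,0,-0.8],"delta_rot": [0,0,0],"fingers": 1},
    {"xyz": [-7.5,0,-1.2],"delta_rot": [0,0,0],"fingers": 1},
    {"xyz": [-10,0,-1.6],"delta_rot": [0,0,0],"fingers": 1},
    {"xyz": [-12.5,0,-2],"delta_rot": [0,0,0],"fingers": 1},
  ],
)

```text
clock: 12.18
tcp_pos: [0.5782, -0.1758, 0.1041]
orientation: [-2.168, -2.267, 0.001]
contact_force: [0.4, 0.6, -1.7]
grip_width: 0.017
```

Emit:
jog_arm(
  rows=[
    {"xyz": [-2.5,0,0],"delta_rot": [0,0,0],"fingers": 1},
    {"xyz": [-5,0,0],"delta_rot": [0,0,0],"fingers": 1},
    {"xyz": [-7,0,0],"delta_rot": [0,0,0],"fingers": 1},
    {"xyz": [-8,0,0],"delta_rot": [0,0,0],"fingers": 1},
    {"xyz": [-8,0,0],"delta_rot": [0,0,0],"fingers": 1},
  ],
)

```text
clock: 12.6
tcp_pos: [0.5806, -0.26, 0.1036]
orientation: [-2.175, -2.262, 0.004]
contact_force: [-0.4, 0.0, -2.0]
grip_width: 0.0171
```

```bash
python3 - <<'E'
from h import *
plan((.546,-.352,.10),156.5)
im=imaging.grab_frame('top'); cv2.imwrite('pics/t12.png',cv2.resize(im[130:270,180:440],(780,420),interpolation=cv2.INTER_CUBIC))
im=imaging.grab_frame('side'); cv2.imwrite('pics/s12.png',cv2.resize(im[130:280,180:380],(800,600),interpolation=cv2.INTER_CUBIC))
E
```

```text
t 12.6 tcp [ 0.5806 -0.26    0.1036] F [-0.4  0.  -2. ] w 0.0171 j [ 0.58  0.58 -0.35  1.74  0.25  0.88  0.16]
x,y axes [[-0.039, 0.999, 0.001], [0.999, 0.039, -0.004]]
shift cm [-9.06 -3.82  0.37] rot [-2.500e-01  1.000e-02  2.575e+01]
```

View pics/s12.png

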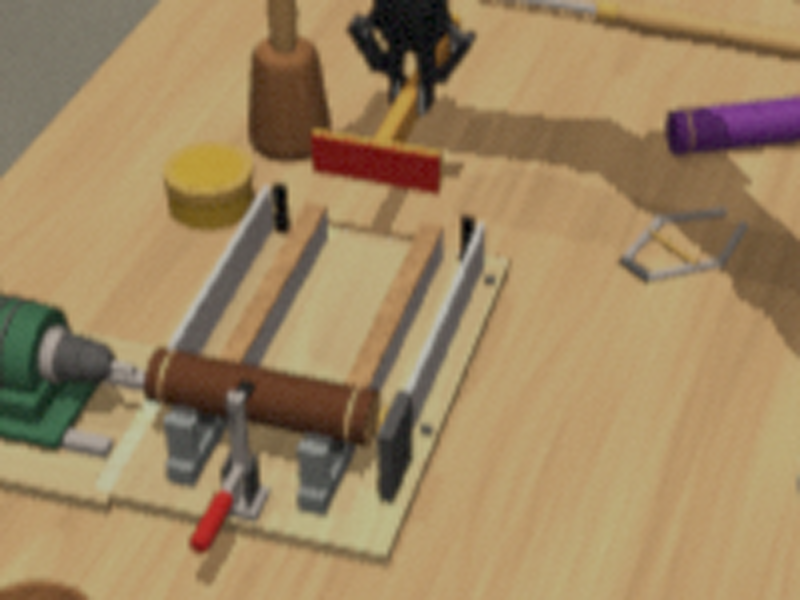

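View pics/t12.png

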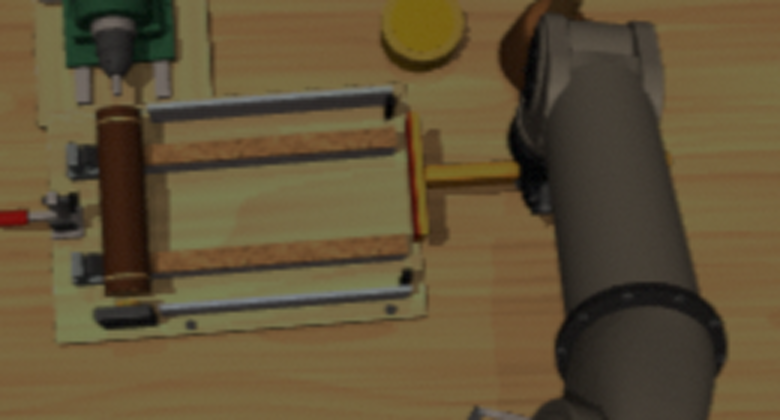

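Barrel sits in the saddle at the same pixels as before the retreat. Returning the stick.

Emit:
jog_arm(
  rows=[
    {"xyz": [-2,-0.8,0],"delta_rot": [0,0,5],"fingers": 1},
    {"xyz": [-4,-1.7,0],"delta_rot": [0,0,10],"fingers": 1},
    {"xyz": [-6,-2.5,0],"delta_rot": [0,0,15],"fingers": 1},
    {"xyz": [-8,-3.4,0],"delta_rot": [0,0,20],"fingers": 1},
    {"xyz": [-9,-3.8,0],"delta_rot": [-0.2,0,25.7],"fingers": 1},
  ],
)

```text
clock: 13.12
tcp_pos: [0.5466, -0.3474, 0.1035]
orientation: [-2.624, -1.723, -0.0]
contact_force: [-0.1, -0.6, -1.3]
grip_width: 0.0172
```

```bash
python3 -c "
from h import *
plan((.546,-.352,.0085),156.5)"
```

```text
t 13.12 tcp [ 0.5466 -0.3474  0.1035] F [-0.1 -0.6 -1.3] w 0.0172 j [ 0.64  0.58 -0.23  1.71  0.16  0.87 -0.07]
x,y axes [[0.397, 0.918, 0.002], [0.918, -0.397, -0.002]]
shift cm [-0.46  0.14  9.5 ] rot [-0.12 -0.1   0.1 ]
```

Emit:
jog_arm(
  rows=[
    {"xyz": [-0.4,0.1,2],"delta_rot": [-0.1,0,0.1],"fingers": 1},
    {"xyz": [-0.4,0.1,4.5],"delta_rot": [-0.1,0,0.1],"fingers": 1},
    {"xyz": [-0.4,0.1,6.5],"delta_rot": [-0.1,0,0.1],"fingers": 1},
    {"xyz": [-0.4,0.1,8],"delta_rot": [-0.1,0,0.1],"fingers": 1},
    {"xyz": [-0.4,0.1,8.5],"delta_rot": [-0.1,0,0.1],"fingers": 1},
  ],
)

```text
clock: 13.53
tcp_pos: [0.545, -0.3483, 0.0159]
orientation: [-2.62, -1.723, -0.0]
contact_force: [-0.7, -0.5, -1.7]
grip_width: 0.0172
```

```bash
python3 -c "
from h import *
plan((.546,-.352,.0085),156.5)"
```

```text
t 13.53 tcp [ 0.545  -0.3483  0.0159] F [-0.7 -0.5 -1.7] w 0.0172 j [ 0.62  0.7  -0.21  1.75  0.2   0.72 -0.1 ]
x,y axes [[0.396, 0.918, 0.003], [0.918, -0.396, -0.005]]
shift cm [-0.31  0.24  0.73] rot [-0.26 -0.19  0.16]
```

Emit:
jog_arm(
  rows=[
    {"xyz": [0,0,0.2],"delta_rot": [-0.1,-0.2,0],"fingers": 1},
    {"xyz": [0,0,0.4],"delta_rot": [-0.1,-0.2,0],"fingers": 1},
    {"xyz": [0,0,0.6],"delta_rot": [-0.1,-0.2,0],"fingers": 1},
    {"xyz": [0,0,0.75],"delta_rot": [-0.1,-0.2,0],"fingers": 1},
    {"xyz": [0,0,0.75],"delta_rot": [-0.1,-0.2,0],"fingers": 1},
  ],
)

```text
clock: 13.95
tcp_pos: [0.5454, -0.3485, 0.009]
orientation: [-2.624, -1.725, 0.002]
contact_force: [-0.2, 0.0, -0.9]
grip_width: 0.0171
```

```bash
python3 -c "
from h import *
plan((.546,-.352,.0085),156.5)"
```

```text
t 13.95 tcp [ 0.5454 -0.3485  0.009 ] F [-0.2  0.  -0.9] w 0.0171 j [ 0.62  0.7  -0.2   1.75  0.21  0.71 -0.1 ]
x,y axes [[0.396, 0.918, -0.0], [0.918, -0.396, -0.002]]
shift cm [-0.3   0.19  0.05] rot [-0.1   0.02  0.16]
```

Emit:
jog_arm(
  rows=[
    {"xyz": [0,0,0.1],"delta_rot": [0,0,0],"fingers": 1},
    {"xyz": [0,0,0.1],"delta_rot": [0,0,0],"fingers": 1},
    {"xyz": [0,0,0.1],"delta_rot": [0,0,0],"fingers": 0.7},
    {"xyz": [0,0,0.1],"delta_rot": [0,0,0],"fingers": 0.4},
    {"xyz": [0,0,0.1],"delta_rot": [0,0,0],"fingers": 0},
  ],
)

```text
clock: 14.37
tcp_pos: [0.5457, -0.3486, 0.0083]
orientation: [-2.624, -1.726, 0.001]
contact_force: [-0.3, -0.2, 0.0]
grip_width: 0.0489
```

Emit:
jog_arm(
  rows=[
    {"xyz": [0,0,0],"delta_rot": [0,0,0],"fingers": 0},
    {"xyz": [0,0,0],"delta_rot": [0,0,0],"fingers": 0},
    {"xyz": [0,0,0],"delta_rot": [0,0,0],"fingers": 0},
    {"xyz": [0,0,0],"delta_rot": [0,0,0],"fingers": 0},
    {"xyz": [0,0,0],"delta_rot": [0,0,0],"fingers": 0},
  ],
)

```text
clock: 14.78
tcp_pos: [0.5457, -0.3486, 0.0083]
orientation: [-2.624, -1.725, 0.001]
contact_force: [-0.2, -0.6, -0.0]
grip_width: 0.0857
```

```bash
python3 -c "
from h import *
plan((.546,-.352,.0085),156.5)
cv2.imwrite('pics/w13.png',imaging.grab_frame('wrist'))"
```

```text
t 14.78 tcp [ 0.5457 -0.3486  0.0083] F [-0.2 -0.6 -0. ] w 0.0857 j [ 0.62  0.71 -0.2   1.75  0.21  0.71 -0.1 ]
x,y axes [[0.396, 0.918, -0.0], [0.918, -0.396, -0.001]]
shift cm [-0.3   0.17 -0.02] rot [-0.06  0.02  0.15]
```

View pics/w13.png

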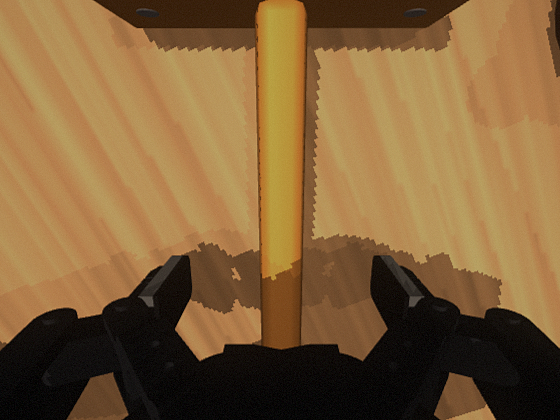

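Released; the stick stands with the fingers clear. Lifting straight up.

Emit:
jog_arm(
  rows=[
    {"xyz": [0,0,-1],"delta_rot": [0,0,0],"fingers": 0},
    {"xyz": [0,0,-3],"delta_rot": [0,0,0],"fingers": 0},
    {"xyz": [0,0,-6],"delta_rot": [0,0,0],"fingers": 0},
    {"xyz": [0,0,-9],"delta_rot": [0,0,0],"fingers": 0},
    {"xyz": [0,0,-12],"delta_rot": [0,0,0],"fingers": 0},
  ],
)

```text
clock: 15.25
tcp_pos: [0.5456, -0.3485, 0.1302]
orientation: [-2.624, -1.726, 0.001]
contact_force: [0.2, -0.2, 0.3]
grip_width: 0.0854
```

Emit:
jog_arm(
  rows=[
    {"xyz": [-2,0,-1],"delta_rot": [0,0,0],"fingers": 0},
    {"xyz": [-4,0,-2],"delta_rot": [0,0,0],"fingers": 0},
    {"xyz": [-5,0,-2],"delta_rot": [0,0,0],"fingers": 0},
    {"xyz": [-5,0,-2],"delta_rot": [0,0,0],"fingers": 0},
    {"xyz": [-5,0,-2],"delta_rot": [0,0,0],"fingers": 0},
  ],
)

```text
clock: 15.67
tcp_pos: [0.5252, -0.3941, 0.1495]
orientation: [-2.624, -1.723, 0.002]
contact_force: [-0.7, 0.6, -0.9]
grip_width: 0.0855
```

```bash
python3 - <<'E'
from h import *
plan((.546,-.352,.0085),156.5)
cv2.imwrite('pics/w14.png',imaging.grab_frame('wrist'))
cv2.imwrite('pics/s14.png',imaging.grab_frame('side'))
im=imaging.grab_frame('top'); cv2.imwrite('pics/t14.png',cv2.resize(im[130:270,180:440],(780,420),interpolation=cv2.INTER_CUBIC))
E
```

```text
t 15.67 tcp [ 0.5252 -0.3941  0.1495] F [-0.7  0.6 -0.9] w 0.0855 j [ 0.71  0.54 -0.23  1.66  0.14  0.96  0.02]
x,y axes [[0.397, 0.918, 0.0], [0.918, -0.397, -0.002]]
shift cm [ 4.69  0.27 14.1 ] rot [-0.14 -0.01  0.09]
```

View pics/w14.png

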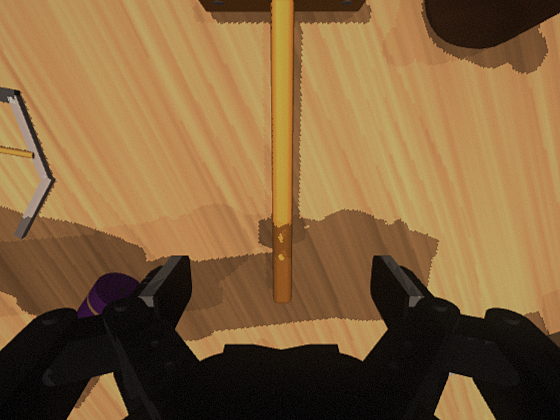

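View pics/s14.png

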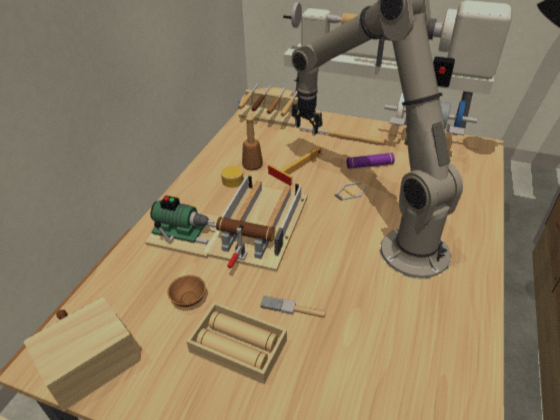

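View pics/t14.png

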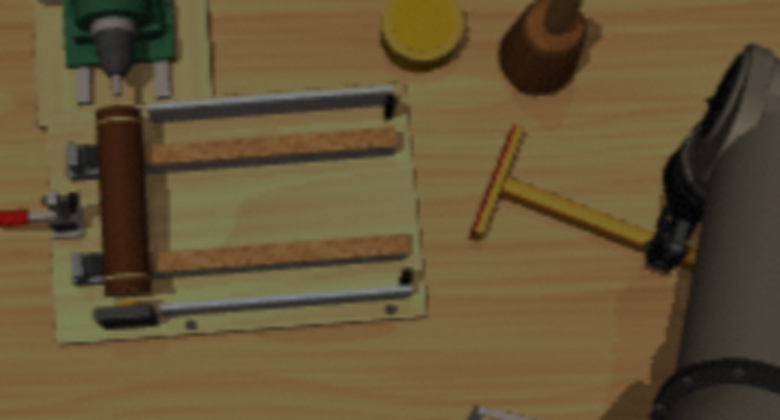

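The barrel lies in the V in line with the bit, with the stick upright at its old place, head at (497,180) in the enlarged top view. The other things are unmoved and the gripper is clear, so I'm handing in.

```bash
python3 -c "
from h import *
r.hand_in(); print(r.get_obs()['clock'])"
```

```text
the job is handed in; nothing more can be done
the job is handed in; nothing more can be done
```

I gripped the push stick by its handle and rolled the walnut barrel about 210 mm along the rails at no more than about 60 mm/s, until it dropped into the V-saddle. I then set the stick back down at its original spot, let go, moved the gripper clear and handed in at about 16 s.

**Barrel:** In the last pictures it sits in the saddle in line with the bit, square to within what I can see. It is within about 2 mm along the feed direction and about 5–6 mm towards the drill, where 14 mm is allowed. I did not measure its height separately; the overlay drawn at 81 mm fits the picture.

**Disagreement:** One network reading put the barrel at +15 mm along its axis, which would be outside the limit. I discounted it because both camera overlays showed the barrel's ends at about +5–6 mm.

**Push stick and the rest:** The stick stands upright on the bench where it was, the gripper touches nothing, and the other items look unmoved. I judged tilt and the other items' positions by eye. No force readings were high: contact force stayed under about 3 N.

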